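# Pin a folding strut to a trestle leg with a spring cotter

### The arm

A 6-joint arm with a two-finger parallel gripper is mounted at the origin on a cart in front of the work surface, level with it; the furniture and walls round the work are solid. World frame = base frame: x ahead of the robot, y to its left, z up, the work surface at z = 0. Lengths are in m, angles in rad, forces in N, time in s.
With the tool pointing down it reaches from about 0.35 to 0.775 m from the base axis. Payload 5.5 kg.
Tool frame: the origin (TCP) lies midway between the tips of the shut fingers; the grasp point (between the pads) lies 19 mm behind it; z points along the fingers, y is the direction in which the jaws open and shut (so a half turn about z gives the same grasp; the last joint's range is limited). The gripper opens to 85 mm and grips with 20 to 120 N. Pads are 22 mm wide; open, the fingers measure 114 mm over their backs; the gripper's body (76 mm by 85 mm) begins 54 mm behind the grasp point. The pads swing forward as they close: fully open they stand 13 mm farther back than shut.
Start: joints at [-1.326, 0.313, 0.046, 1.304, 0, 1.431], TCP at [0.216, -0.533, 0.231] pointing down, gripper open.
Joint ranges: [-2.76, 2.76], [-0.86, 1.69], [-1.03, 1.26], [-2.2, 2.34], [-1.47, 1.5], [-3.14, 3.14]. Speed limits (rad/s): [2.57, 2.57, 3.14, 3.14, 3.14, 3.14].

### API

Orientations are given as a unit quaternion [w, x, y, z].
In Python, from workcell import env gives the robot as it stands.
- The arm moves only by the shell command python3 -m pendant 'ROWS' [FORCE]. ROWS is JSON, a list of rows, each a list of 3 entries, a list of its own where there are three numbers: the shift along the tool's x, y, z each as a share of 20 mm, from -1 to 1, then the turn about the tool's z as a share of 6 degrees, from -1 to 1, then the closure, from -1 (fully open) to 1 (shut). In form: [[[tx, ty, tz], turn, claw], ...]. A call has 1 to 12 rows; each row shifts and turns the commanded pose from where the row before left it, along the tool's axes as they then stand; what a row does not reach is not made up. A row lasts 1/8 s, in which the tool goes at most 62.5 mm and 10.7 degrees, less where a joint would pass 70% of its speed; a pose out of reach is approached as far as the arm can. A call with a number of a shift or a turn outside -1 to 1 is refused whole. A call with a gripper value outside its range is refused whole. The fingers move at their own pace and stop on an object; FORCE is the grip in N (left out, the last holds). Time passes only in rows, so rows that do not move let the fingers close. It gives the time, the measured TCP pose, the force and the opening at its end, in the units of the state.
- env.get_state(): the state, without advancing time (a new reading comes with each control period).
- env.read_camera(name): name is "side" or "top"; returns a dict with "color" (384x512x3 uint8, blue, green, red), "mtx" (3x3 intrinsics, pixels), "view" (4x4, takes a point from world to camera coordinates). Camera axes: x right, y down, z forward; pixel columns grow to the right and rows downward; lengths in m; the calibration is good to about 2 mm. A picture is of the moment at which its call begins. There is no depth.
- env.hand_in(): hands the job in, once; it reports no verdict.
Trained networks look in the newest picture that a camera, given by its name, has taken for a name from the list of things; names that differ only in an ending like _2 or _b are one class to them, and where a whole thing is asked for, a point or a joint stands for the part that bears it (a point fixed in the world has none). Each returns a list of dicts, best first, with "p" (0 to 1); they miss things now and then, are a little off and sometimes report something else, mostly with a low value. They report only what shows in the picture. A call takes as long as a camera call.
- env.boxes_of(camera, thing): "location" ([column, row] in pixels, amid what is visible of it).
- env.cut_out(camera, thing): "region" (384x512 bool, what is visible of it) and "location" ([column, row] in pixels, amid what is visible of it).
The state is a dict: "clock": time; "joint_pos": joint angles; "qvel": joint speeds; "tau": joint torques, N m; "tcp_pos": TCP position; "orientation": TCP orientation; "wrist_force": force on the tool from outside, world axes, zero at the start; "ft_torque": the same for the moment, N m; "finger_gap": finger opening in m.
Only numpy, scipy, OpenCV 4.12 (cv2) and the standard library are available. Lean on these libraries where they do the work, as an engineer would, in place of code of your own. Each camera call takes 0.05 s, during which the arm holds its last target.

### The job

Put the wooden strut's bushed eye over the pivot pin that stands up from the trestle leg, so that the strut lies flat along the leg, and lock it there with the spring cotter: push its straight leg through the pin's cross hole until the bow snaps over the pin and the clip sits fully home. The pin can turn, so feel gently for the hole and never force the clip against the pin.

Things in the scene. Friction and masses are not known exactly. Their poses are not given: they have to be found in the camera images.
- trestle: Pale timber trestle leg lying fixed on the bench: 70 wide (its x), 280 long, 40 mm high, rubber foot at the right-hand end, two 18 mm high bench stops against its far side. Origin on the bench straight under the pivot pin's axis; x points across the leg, away from the robot; the leg runs from y = +55 to y = -225 mm; z up. A steel plate round the pin is let in flush with the leg's top.
- pin_centre (a point): On the axis of the upright steel pivot pin (20 mm diameter), at the middle of its cross hole: 67 mm above the bench, 27 above the leg's top, 9 above a seated strut. The hole is level, 6.8 mm in diameter, goes right through, with just-broken edges. The point is fixed to the leg and has its axes; it does not turn with the pin.
- pin_top (a point): Middle of the pin's bevelled top, 79 mm above the bench; fixed like pin_centre. The pin turns about its axis with a slight drag (0.02 N m) and was left with its hole anywhere up to 0.85 rad either way of the leg's x. No reading tells it: look, or feel with the clip's tip. Solid pin stops the tip 10 mm from the axis; within 0.14 rad of the hole the tip goes in and turns the pin into line.
- strut: Brown hardwood bar, 190 long, 40 wide, 18 mm thick, both ends rounded, about 130 g, lying flat on the bench. Origin on its underside in the middle of the steel-bushed eye (a 22 mm through hole) near one end; x points along the bar to its other end, z up. The bar reaches from x = -20 to x = 170 mm; balance point at about x = 75 mm.
- strut_end (a point): Point on the strut's underside 150 mm along the bar from the eye, at the small bolt hole of its other end. With the strut in place it lies on the leg towards the leg's rubber foot (the leg's -y).
- clip: Spring cotter (R clip) of 5 mm steel wire, 88 long, 65 g, lying flat on the bench. Origin under the middle of its double-wound oval eye: 30 long (x), 24 wide (y), 10 mm high, the place to grip, across its width. The straight leg runs along x at y = -9.5, z = 2.5 mm to a bevelled tip at x = 73 mm. The springy bow leaves the eye on the +y side, has a hollow for the pin and a flared end at x = 70 mm.
- clip_seat (a point): Point on the axis of the clip's straight leg opposite the bow's hollow (x = 43, y = -9.5, z = 2.5 mm from the clip's origin): it lies at pin_centre when the clip is home. From about 20 mm before home the bow rides up on the pin and the push rises to 5 to 10 N; some 6 mm before home its waist passes the pin, the push drops away and the bow closes. Pushed past home, it stiffens again.
- clip_tip (a point): The tip of the clip's straight leg (x = 73, y = -9.5, z = 2.5 mm from the clip's origin).
- clip_bow (a joint): Spread of the clip's springy bow in rad: 0 relaxed, 0.05 to 0.07 while its waist rides over the pin, back to 0.00 to 0.02 when it has snapped home. Read also while the clip is held.

How it is judged:
By the outcome, as a careful person would: the job done as asked, in the order asked, and still so for the second after the job is handed in, with the robot touching nothing.
It also fails if it takes over 72 s, if anything falls off the work surface, if the arm or the gripper's body presses on something with over 40 N, if the wrist force passes 120 N, or if a joint passes its speed limit or range.

## Working session

There is one attempt and no reset: what is moved stays moved. The work goes in short steps, Python scripts to look and compute and a shell command to move; the robot and the scene stay as the last step left them, time stands still between calls to the robot, and variables do not carry over. Pictures are saved under pics/ and viewed, and the job is handed in when it is done.

```bash
ls; mkdir -p pics; python3 - <<'E'
from workcell import env
import cv2,numpy as np
print(env.get_state())
for c in("side","top"):
    r=env.read_camera(c); cv2.imwrite(f"pics/{c}0.png",r["color"]); print(c,r["mtx"].tolist(),np.round(r["view"],4).tolist())
    for t in("trestle","pin_top","pin_centre","strut","strut_end","clip","clip_tip","clip_seat"):
        try: print(t,[(np.round(d["location"],1).tolist(),round(d["p"],2)) for d in env.boxes_of(c,t)][:3])
        except Exception as e: print(t,e)
print(env.get_state()["clock"])
E
```

```text
pics
{'clock': 0.0, 'joint_pos': array([-1.32563093e+00,  3.13958972e-01,  4.49740246e-02,  1.30360314e+00,
       -8.31240594e-06,  1.43125444e+00]), 'qvel': array([ 0.0007779 , -0.00067384, -0.00064556, -0.00132325, -0.00067135,
       -0.00035374]), 'tau': array([-8.75963860e-05, -4.80626678e+01,  2.98532724e+01,  1.93779438e-02,
        8.33561870e-06,  8.36424050e-06]), 'tcp_pos': array([ 0.21568397, -0.53245973,  0.23043042]), 'orientation': array([-8.94411606e-04,  9.81556614e-01,  1.91169584e-01, -5.14414165e-05]), 'wrist_force': array([-1.1891925 , -0.04393405,  0.17659679]), 'ft_torque': array([ 0.08771894,  0.00597382, -0.03890192]), 'finger_gap': 0.08574600470229173}
side [[478.41836262607643, 0.0, 253.43370551875086], [0.0, 478.41836262607643, 189.33369039965942], [0.0, 0.0, 1.0]] [[0.9987, -0.0501, -0.0042, -0.5345], [-0.0416, -0.7774, -0.6276, 0.1406], [0.0282, 0.627, -0.7785, 1.0923], [0.0, 0.0, 0.0, 1.0]]
trestle [([272.2, 239.1], 0.64)]
pin_top [([272.0, 239.0], 0.83)]
pin_centre [([271.8, 239.8], 0.93)]
strut [([250.2, 147.2], 0.59)]
strut_end [([249.0, 150.1], 0.74)]
clip [([216.1, 312.8], 0.48), ([249.1, 146.7], 0.39)]
clip_tip [([214.1, 310.8], 0.65)]
clip_seat [([213.0, 314.4], 0.51)]
top [[384.9675764570403, 0.0, 257.0702130200259], [0.0, 384.9675764570403, 188.66091304125277], [0.0, 0.0, 1.0]] [[-0.0056, -0.9998, -0.0174, 0.1156], [-0.9835, 0.0087, -0.1805, 0.557], [0.1807, 0.0161, -0.9834, 0.9942], [0.0, 0.0, 0.0, 1.0]]
trestle [([296.1, 183.7], 0.9)]
pin_top [([292.8, 181.6], 0.93)]
pin_centre [([297.0, 189.5], 0.87)]
strut [([195.6, 201.2], 0.88)]
strut_end [([196.2, 199.1], 0.71)]
clip [([361.1, 225.5], 0.65)]
clip_tip [([358.3, 227.1], 0.46)]
clip_seat []
0.9
```

View pics/top0.png

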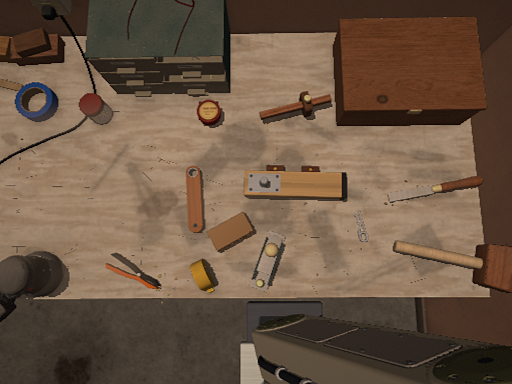

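View pics/side0.png

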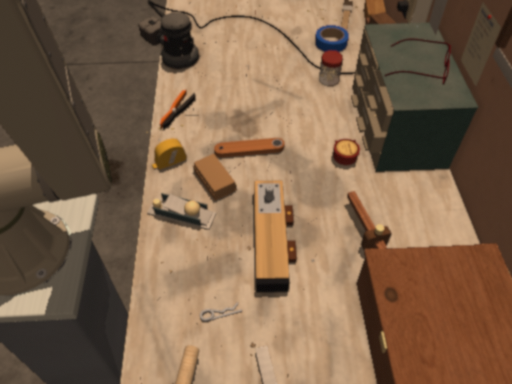

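```bash
python3 - <<'E'
import cv2,numpy as np
t=cv2.imread("pics/top0.png"); s=cv2.imread("pics/side0.png")
def crop(im,x,y,w,h,f,n): cv2.imwrite(n,cv2.resize(im[y:y+h,x:x+w],None,fx=f,fy=f,interpolation=cv2.INTER_CUBIC))
crop(t,180,155,180,100,4,"pics/t_a.png")
a=cv2.resize(t[205:250,335:385],None,fx=8,fy=8,interpolation=cv2.INTER_CUBIC)
b=cv2.resize(s[295:335,190:250],None,fx=6,fy=6,interpolation=cv2.INTER_CUBIC)
c=np.zeros((360,800,3),np.uint8);c[:,:400]=a[:360,:400];c[:240,420:780]=b[:240,:360];cv2.imwrite("pics/clip0.png",c)
crop(s,205,130,100,170,3.5,"pics/s_a.png")
E
```

```text
(no output)
```

View pics/t_a.png

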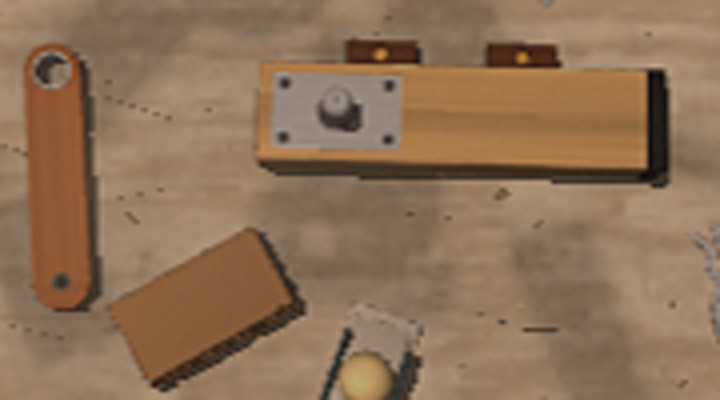

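View pics/clip0.png

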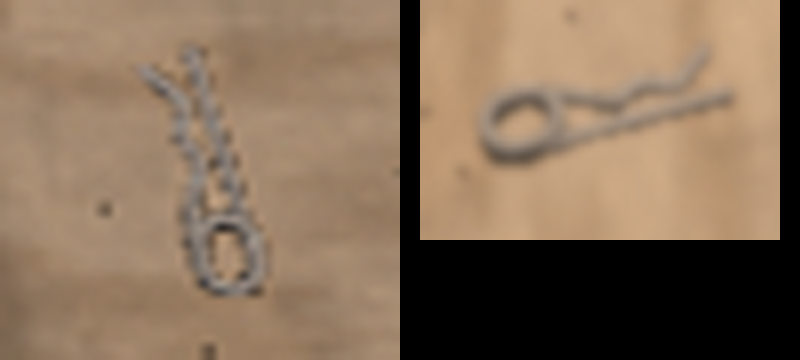

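View pics/s_a.png

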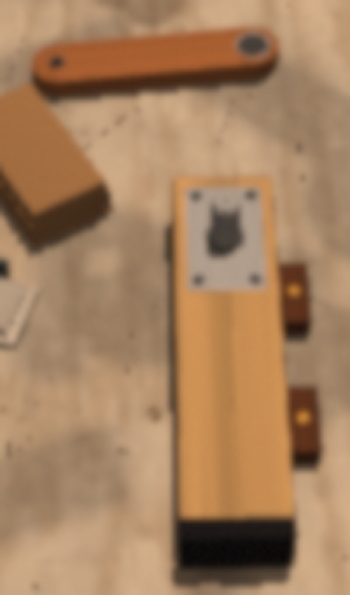

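```bash
cat > h.py <<'E'
import numpy as np, cv2
from workcell import env
CAM={"side":(np.array([[478.41836262607643,0,253.43370551875086],[0,478.41836262607643,189.33369039965942],[0,0,1]]),None),"top":None}
def cam(c):
    r=env.read_camera(c); return r
def ray(r,px,z):
    V=np.array(r["view"]);R=V[:3,:3];C=-R.T@V[:3,3]
    d=R.T@np.linalg.inv(r["mtx"])@np.array([px[0],px[1],1.0]); return C+d*(z-C[2])/d[2]
def proj(r,P):
    V=np.array(r["view"]);p=V[:3,:3]@np.asarray(P)+V[:3,3];q=np.array(r["mtx"])@p;return q[:2]/q[2]
def tri(rays):
    A=np.zeros((3,3));b=np.zeros(3)
    for r,px in rays:
        V=np.array(r["view"]);R=V[:3,:3];C=-R.T@V[:3,3]
        d=R.T@np.linalg.inv(r["mtx"])@np.array([px[0],px[1],1.0]);d/=np.linalg.norm(d)
        M=np.eye(3)-np.outer(d,d);A+=M;b+=M@C
    return np.linalg.solve(A,b)
E
python3 - <<'E'
from h import *
t=cam("top");s=cam("side")
import pickle;pickle.dump((t,s),open("cal.pkl","wb"))
for n,z,a,b in [("eye",.018,(192.6,172.2),(277.1,142.8)),("bolt",.018,(195.1,225.1),(221.3,147.9)),("pin",.079,(264.2,180.2),(269.2,188.5)),("clipeye",.01,(363.4,236.3),(207.2,315.3)),("cliptip",.0025,(358.6,211.1),(241.5,311.2))]:
    print(n,ray(t,a,z).round(4),ray(s,b,z).round(4),tri([(t,a),(s,b)]).round(4))
# trestle corners top face z=.04: crop corners
for a in [(260,62),(258,162),(668,180),(666,70)]: print(ray(t,(a[0]/4+180,a[1]/4+155),.04).round(4))
for a in [(175,178),(270,178),(295,520),(178,520)]: print("s",ray(s,(a[0]/3.5+205,a[1]/3.5+130),.04).round(4))
E
```

```text
eye [0.6131 0.2947 0.018 ] [0.6133 0.2936 0.018 ] [0.6135 0.295  0.0165]
bolt [0.4631 0.2841 0.018 ] [0.4641 0.2828 0.018 ] [0.4636 0.2845 0.0161]
pin [0.5755 0.092  0.079 ] [0.5763 0.0887 0.079 ] [0.5765 0.0921 0.0747]
clipeye [ 0.4297 -0.1796  0.01  ] [ 0.431  -0.1829  0.01  ] [ 0.4303 -0.1808  0.0051]
cliptip [ 0.5004 -0.172   0.0025] [ 0.5016 -0.1742  0.0025] [ 0.5012 -0.1727 -0.0008]
[0.6115 0.1449 0.04  ]
[0.5412 0.1463 0.04  ]
[ 0.5264 -0.1329  0.04  ]
[ 0.6031 -0.1352  0.04  ]
s [0.5465 0.1459 0.04  ]
s [0.6126 0.1423 0.04  ]
s [ 0.6042 -0.1239  0.04  ]
s [ 0.5344 -0.1202  0.04  ]
```

```bash
python3 -m pendant '[[[0.92,-0.97,0],0,-1],[[0.92,-0.97,0],0,-1],[[0.92,-0.97,0],0,-1],[[0.92,-0.97,0],0,-1],[[0.92,-0.97,0],0,-1],[[0.92,-0.97,0],0,-1],[[0.92,-0.97,0],0,-1],[[0.92,-0.97,0],0,-1],[[0.92,-0.97,0],0,-1],[[0.92,-0.97,0],0,-1],[[0.92,-0.97,0],0,-1]]' 60; python3 -m pendant '[[[0.92,-0.97,0],0,-1],[[0.92,-0.97,0],0,-1],[[0.92,-0.97,0],0,-1],[[0.92,-0.97,0],0,-1],[[0.92,-0.97,0],0,-1],[[0.92,-0.97,0],0,-1],[[0.92,-0.97,0],0,-1],[[0.92,-0.97,0],0,-1],[[0.92,-0.97,0],0,-1],[[0.92,-0.97,0],0,-1],[[0.92,-0.97,0],0,-1]]'
```

```text
clock: 2.38
tcp_pos: [0.3236, -0.2584, 0.2315]
orientation: [0.0, 0.982, 0.191, 0.0]
wrist_force: [0.9, 0.1, 0.5]
finger_gap: 0.0857
clock: 3.75
tcp_pos: [0.4311, 0.0154, 0.2314]
orientation: [0.0, 0.982, 0.191, 0.0]
wrist_force: [0.1, -0.0, 0.8]
finger_gap: 0.0856
```

```bash
python3 -m pendant '[[[0.92,-0.97,0],0,-1],[[0.92,-0.97,0],0,-1],[[0.92,-0.97,0],0,-1],[[0.92,-0.97,0],0,-1],[[0.92,-0.97,0],0,-1],[[0.92,-0.97,0],0,-1],[[0.92,-0.97,0],0,-1],[[0.92,-0.97,0],0,-1],[[0.92,-0.97,0],0,-1],[[0.92,-0.97,0],0,-1],[[0.92,-0.97,0],0,-1]]'; python3 -m pendant '[[[0,0,0],-1,-1],[[0,0,0],-1,-1],[[0,0,0],-1,-1],[[0,0,0],-1,-1],[[0,0,0],-1,-1],[[0,0,0],-1,-1],[[0,0,0],-1,-1],[[0,0,0],-1,-1],[[0,0,0],-1,-1],[[0,0,0],-1,-1],[[0,0,0],-1,-1],[[0,0,0],-1,-1]]';  python3 -m pendant '[[[0,0,0.5],-1,-1],[[0,0,0.5],-1,-1],[[0,0,0.5],-1,-1],[[0,0,0.5],-1,-1],[[0,0,0.5],-1,-1],[[0,0,0.5],-1,-1],[[0,0,0.5],-1,-1],[[0,0,0.5],-1,-1],[[0,0,0.5],-1,-1],[[0,0,0.5],-1,-1],[[0,0,0.5],-1,-1],[[0,0,0.5],-1,-1]]'
cat >> h.py <<'E'
def st():
    s=env.get_state();w,x,y,z=s["orientation"]
    X=np.array([1-2*(y*y+z*z),2*(x*y+w*z),2*(x*z-w*y)]);yaw=np.arctan2(X[1],X[0])
    print("t",round(s["clock"],2),"p",np.round(s["tcp_pos"],4),"yaw",round(yaw,4),"F",np.round(s["wrist_force"],1),"gap",round(s["finger_gap"],4),"j",np.round(s["joint_pos"],2)); return s["tcp_pos"],yaw
def goal(xyz,yawg=None):
    p,yaw=st();d=np.asarray(xyz)-p;c,s=np.cos(yaw),np.sin(yaw)
    print("units tx %.2f ty %.2f tz %.2f"%((d[0]*c+d[1]*s)/.02,(d[0]*s-d[1]*c)/.02,-d[2]/.02), "" if yawg is None else "turn %.2f"%(-((yawg-yaw+np.pi)%(2*np.pi)-np.pi)/np.radians(6)))
E
python3 -c "
from h import *
goal([.5414,.2891,.06],-3.070)"
```

```text
clock: 5.12
tcp_pos: [0.5386, 0.2892, 0.2312]
orientation: [0.0, 0.982, 0.191, 0.0]
wrist_force: [0.0, -0.6, -0.7]
finger_gap: 0.0851
clock: 6.62
tcp_pos: [0.5383, 0.2883, 0.2312]
orientation: [0.0, 0.68, 0.733, -0.0]
wrist_force: [-0.6, 0.1, 0.5]
finger_gap: 0.0854
clock: 8.12
tcp_pos: [0.5384, 0.2883, 0.1109]
orientation: [0.0, 0.12, 0.993, -0.0]
wrist_force: [-0.6, 0.0, -0.9]
finger_gap: 0.0855
t 8.12 p [0.5384 0.2883 0.1109] yaw 2.9016 F [-0.6  0.  -0.9] gap 0.0855 j [ 0.36  0.44 -0.07  1.06 -0.    0.6 ]
units tx -0.14 ty 0.07 tz 2.54 turn -2.98
```

```bash
python3 -m pendant '[[[-0.14,0.07,0.6],-1,-1],[[0,0,0.6],-1,-1],[[0,0,0.8],-0.98,-1],[[0,0,0.9],0,-1],[[0,0,0.9],0,-1],[[0,0,0.9],0,-1],[[0,0,0.6],0,-1],[[0,0,0],0,-1]]'; python3 - <<'E'
from h import *
goal([.5414,.2891,.004],-3.07)
t=cam("top");c=cv2.resize(t["color"][140:260,170:290],None,fx=5,fy=5,interpolation=cv2.INTER_CUBIC);cv2.imwrite("pics/g1.png",c)
E
```

```text
clock: 9.12
tcp_pos: [0.5406, 0.2887, 0.0043]
orientation: [-0.001, -0.034, 0.999, -0.0]
wrist_force: [0.2, -0.8, 0.0]
finger_gap: 0.0854
t 9.12 p [0.5406 0.2887 0.0043] yaw -3.073 F [ 0.2 -0.8  0. ] gap 0.0854 j [ 0.36  0.54 -0.19  0.84 -0.    0.29]
units tx -0.04 ty 0.02 tz 0.01 turn -0.03
```

View pics/g1.png

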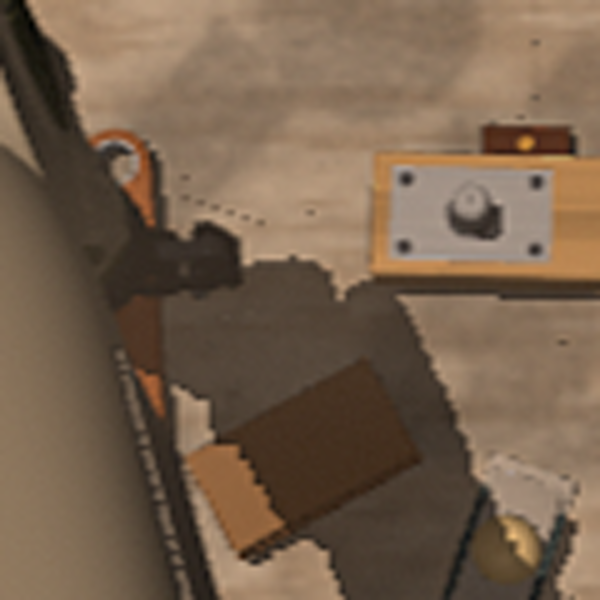

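The picture shows the gripper astride the strut, its eye in view at about (194,172) of the full image. Next I close the gripper and lift.

```bash
python3 -m pendant '[[[0,0,0],0,1],[[0,0,0],0,1],[[0,0,0],0,1],[[0,0,0],0,1],[[0,0,0],0,1],[[0,0,0],0,1]]' 70; python3 -m pendant '[[[0,0,-0.5],0,1],[[0,0,-1],0,1],[[0,0,-1],0,1],[[0,0,-1],0,1],[[0,0,-1],0,1],[[0,0,0],0,1]]';python3 -c "
from h import *
st()"
```

```text
clock: 9.93
tcp_pos: [0.5421, 0.2893, 0.0063]
orientation: [0.001, -0.034, 0.999, 0.0]
wrist_force: [-0.5, 0.2, 5.8]
finger_gap: 0.0383
clock: 10.68
tcp_pos: [0.5425, 0.2894, 0.097]
orientation: [0.002, -0.034, 0.999, 0.0]
wrist_force: [0.0, -0.5, -1.2]
finger_gap: 0.0378
t 10.68 p [0.5425 0.2894 0.097 ] yaw -3.073 F [ 0.  -0.5 -1.2] gap 0.0378 j [ 0.36  0.45 -0.08  1.03 -0.    0.29]
```

```bash
python3 -m pendant '[[[0,0,-0.5],-1,1],[[0,0,-0.5],-1,1],[[0,0,-0.5],-1,1],[[0,0,0],-1,1],[[0,0,0],-1,1],[[0,0,0],-1,1],[[0,0,0],-1,1],[[0,0,0],-1,1],[[0,0,0],-1,1],[[0,0,0],-1,1],[[0,0,0],-1,1],[[0,0,0],-1,1]]'; python3 -m pendant '[[[0,0,0],-1,1],[[0,0,0],-1,1],[[0,0,0],0,1]]';python3 -c "
from h import *
goal([.573,.0193,.125],-1.609)"
```

```text
clock: 12.18
tcp_pos: [0.5406, 0.2887, 0.1238]
orientation: [-0.001, -0.617, 0.787, 0.0]
wrist_force: [-0.1, -0.3, -1.0]
finger_gap: 0.0381
clock: 12.55
tcp_pos: [0.5407, 0.2887, 0.1241]
orientation: [-0.001, -0.694, 0.72, 0.0]
wrist_force: [0.1, -0.8, -0.9]
finger_gap: 0.0378
t 12.55 p [0.5407 0.2887 0.1241] yaw -1.6081 F [ 0.1 -0.8 -0.9] gap 0.0378 j [ 0.36  0.44 -0.04  1.1  -0.   -1.17]
units tx 13.40 ty -2.12 tz -0.05 turn 0.01
```

```bash
python3 -m pendant '[[[0.96,-0.15,0],0,1],[[0.96,-0.15,0],0,1],[[0.96,-0.15,0],0,1],[[0.96,-0.15,0],0,1],[[0.96,-0.15,0],0,1],[[0.96,-0.15,0],0,1],[[0.96,-0.15,0],0,1],[[0.96,-0.15,0],0,1],[[0.96,-0.15,0],0,1],[[0.96,-0.15,0],0,1],[[0.96,-0.15,0],0,1],[[0.96,-0.15,0],0,1]]'; python3 -m pendant '[[[0.96,-0.16,0],0,1],[[0.96,-0.16,0],0,1],[[0,0,0],0,1],[[0,0,0],0,1]]'; python3 - <<'E'
from h import *
goal([.573,.0193,.125],-1.609)
t=cam("top");s=cam("side")
cv2.imwrite("pics/t2.png",t["color"]);cv2.imwrite("pics/s2.png",s["color"])
a=cv2.resize(t["color"][140:220,230:350],None,fx=6,fy=6,interpolation=cv2.INTER_CUBIC)
b=cv2.resize(s["color"][120:280,230:330],None,fx=3.7,fy=3.7,interpolation=cv2.INTER_CUBIC)
cv2.imwrite("pics/t2c.png",a);cv2.imwrite("pics/s2c.png",b)
E
```

```text
clock: 14.05
tcp_pos: [0.5692, 0.0562, 0.1253]
orientation: [-0.0, -0.694, 0.72, -0.0]
wrist_force: [0.4, 0.6, -1.2]
finger_gap: 0.038
clock: 14.55
tcp_pos: [0.574, 0.0189, 0.1252]
orientation: [0.0, -0.694, 0.72, 0.0]
wrist_force: [0.8, 0.7, -1.0]
finger_gap: 0.038
t 14.55 p [0.574  0.0189 0.1252] yaw -1.6072 F [ 0.8  0.7 -1. ] gap 0.038 j [-0.11  0.36 -0.15  1.06  0.   -1.64]
units tx -0.02 ty 0.05 tz 0.01 turn 0.02
```

View pics/t2c.png

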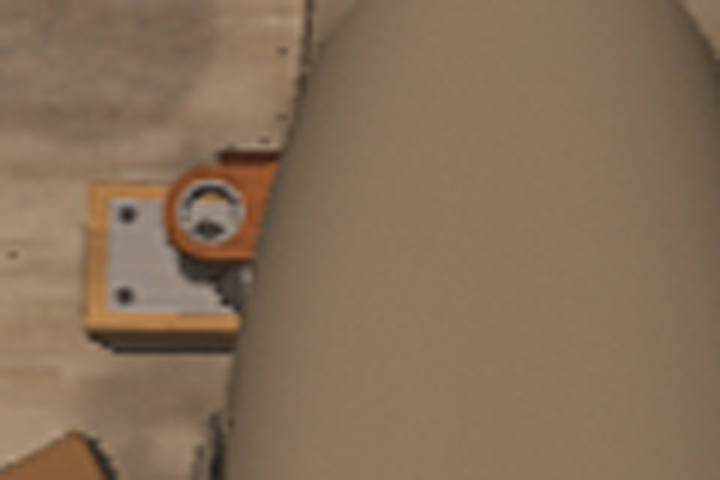

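View pics/s2c.png

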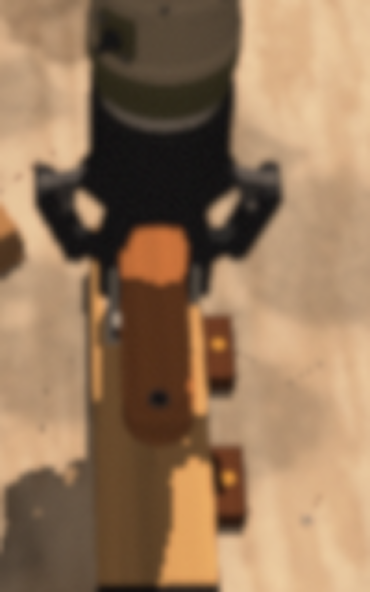

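```bash
python3 - <<'E'
from h import *
t=cam("top");s=cam("side")
print(ray(t,(265-.4,175.2-.4),.137).round(4), "pin0",ray(t,(264.2,180.2),.079).round(4))
print("bolt side",ray(s,(158/3.7+230-.4,398/3.7+120-.4),.137).round(4))
E
```

```text
[0.5773 0.0911 0.137 ] pin0 [0.5755 0.092  0.079 ]
bolt side [ 0.5709 -0.0585  0.137 ]
```

```bash
python3 - <<'E'
import cv2,numpy as np
t=cv2.imread("pics/top0.png"); s=cv2.imread("pics/side0.png")
a=cv2.resize(t[168:196,245:283],None,fx=10,fy=10,interpolation=cv2.INTER_NEAREST)
b=cv2.resize(s[178:216,250:288],None,fx=10,fy=10,interpolation=cv2.INTER_NEAREST)
c=np.zeros((380,780,3),np.uint8);c[:280,:380]=a;c[:380,400:780]=b;cv2.imwrite("pics/pin0.png",c)
E
```

```text
(no output)
```

View pics/pin0.png

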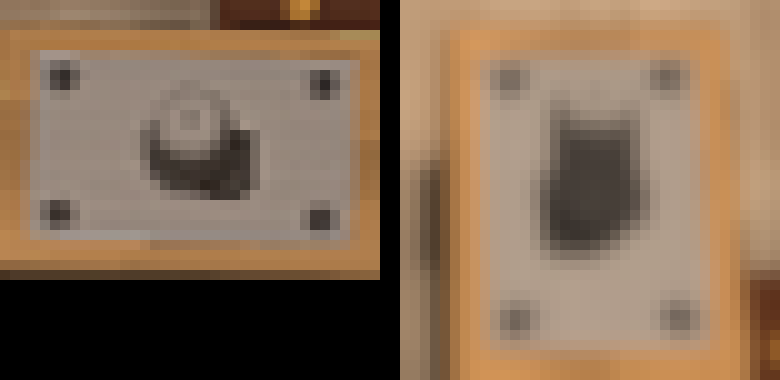

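```bash
python3 - <<'E'
from h import *
t,s=__import__("pickle").load(open("cal.pkl","rb"))
print("pin t",ray(t,(263.8,179.3),.079).round(4),"s",ray(s,(269.2,188.7),.079).round(4))
for p in [(62,77),(322,84),(58,213),(320,218)]: print(ray(t,(p[0]/10-.5+245,p[1]/10-.5+168),.04).round(4))
for p in [(110,77),(268,76),(115,320),(280,318)]: print('s',ray(s,(p[0]/10-.5+250,p[1]/10-.5+178),.04).round(4))
E
```

```text
pin t [0.5779 0.0931 0.079 ] s [0.5763 0.0881 0.079 ]
[0.598  0.1292 0.04  ]
[0.5953 0.0573 0.04  ]
[0.5598 0.1304 0.04  ]
[0.5577 0.0584 0.04  ]
s [0.5591 0.1315 0.04  ]
s [0.5973 0.1297 0.04  ]
s [0.5559 0.0584 0.04  ]
s [0.5943 0.0569 0.04  ]
```

```bash
python3 -m pendant '[[[-0.06,0.02,0.6],0,1],[[0,0,0.6],0,1],[[0,0,0.5],0,1],[[0,0,0],0,1]]' 70; python3 -m pendant '[[[0,0,0.15],0,1],[[0,0,0.15],0,1],[[0,0,0],0,1]]';  python3 - <<'E'
from h import *
goal([.574,.0201,.0463],-1.609)
t=cam("top");cv2.imwrite("pics/t3c.png",cv2.resize(t["color"][140:220,230:350],None,fx=6,fy=6,interpolation=cv2.INTER_CUBIC))
E
```

```text
clock: 15.25
tcp_pos: [0.5726, 0.0201, 0.0898]
orientation: [-0.001, -0.694, 0.72, 0.001]
wrist_force: [0.1, -0.3, -0.7]
finger_gap: 0.0381
clock: 15.62
tcp_pos: [0.5736, 0.02, 0.0852]
orientation: [-0.0, -0.694, 0.72, -0.0]
wrist_force: [-0.1, -0.2, -0.7]
finger_gap: 0.0383
t 15.62 p [0.5736 0.02   0.0852] yaw -1.6071 F [-0.1 -0.2 -0.7] gap 0.0383 j [-0.1   0.39 -0.21  0.97 -0.   -1.64]
units tx -0.01 ty -0.02 tz 1.95 turn 0.02
```

View pics/t3c.png

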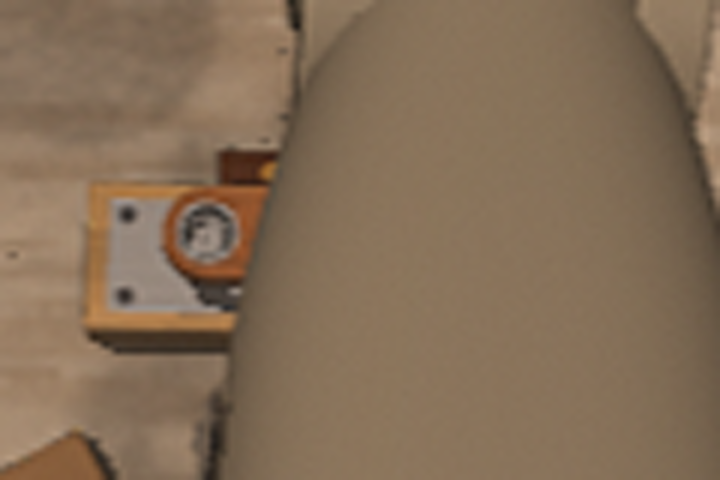

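```bash
python3 -m pendant '[[[0,0,0.1],0,1],[[0,0,0.1],0,1],[[0,0,0],0,1]]'; python3 -m pendant '[[[0,0,0.1],0,1],[[0,0,0.1],0,1],[[0,0,0],0,1]]'
```

```text
clock: 16.05
tcp_pos: [0.5736, 0.0201, 0.0811]
orientation: [-0.0, -0.694, 0.72, 0.0]
wrist_force: [0.2, -0.1, -1.7]
finger_gap: 0.0378
clock: 16.42
tcp_pos: [0.5736, 0.0202, 0.077]
orientation: [-0.0, -0.694, 0.72, 0.0]
wrist_force: [0.3, 1.5, -1.2]
finger_gap: 0.038
```

```bash
python3 -m pendant '[[[0,0,0.2],0,1],[[0,0,0.2],0,1],[[0,0,0.2],0,1],[[0,0,0],0,1]]'; python3 -m pendant '[[[0,0,0.2],0,1],[[0,0,0.2],0,1],[[0,0,0.2],0,1],[[0,0,0],0,1]]'
```

```text
clock: 16.92
tcp_pos: [0.5735, 0.0202, 0.0648]
orientation: [-0.0, -0.694, 0.72, 0.0]
wrist_force: [-0.3, 1.7, -2.0]
finger_gap: 0.038
clock: 17.42
tcp_pos: [0.5735, 0.0202, 0.0528]
orientation: [-0.0, -0.694, 0.72, 0.0]
wrist_force: [-0.1, 1.5, -1.5]
finger_gap: 0.0378
```

```bash
python3 -m pendant '[[[0,0,0.15],0,1],[[0,0,0.1],0,1],[[0,0,0],0,1]]'; python3 -m pendant '[[[0,0,0.1],0,1],[[0,0,0],0,1]]'
```

```text
clock: 17.8
tcp_pos: [0.5736, 0.0201, 0.0481]
orientation: [-0.0, -0.694, 0.72, 0.0]
wrist_force: [0.9, 1.2, -1.6]
finger_gap: 0.0381
clock: 18.05
tcp_pos: [0.5738, 0.0201, 0.0464]
orientation: [0.0, -0.694, 0.72, -0.0]
wrist_force: [0.3, 2.1, -0.2]
finger_gap: 0.0382
```

```bash
python3 -m pendant '[[[0,0,0.06],0,1],[[0,0,0],0,1]]'; python3 -m pendant '[[[0,0,0.05],0,1],[[0,0,0],0,1]]'
```

```text
clock: 18.3
tcp_pos: [0.5738, 0.0201, 0.0463]
orientation: [0.0, -0.694, 0.72, -0.0]
wrist_force: [-2.4, 2.2, 7.7]
finger_gap: 0.0379
clock: 18.55
tcp_pos: [0.5738, 0.0201, 0.0462]
orientation: [0.0, -0.694, 0.72, -0.001]
wrist_force: [-5.0, 3.0, 14.1]
finger_gap: 0.0377
```

```bash
python3 -m pendant '[[[0,0,-0.1],0,0.2],[[0,0,0],0,-0.2],[[0,0,0],0,-1],[[0,0,0],0,-1],[[0,0,-0.5],0,-1],[[0,0,-1],0,-1],[[0,0,-1],0,-1],[[0,0,-1],0,-1],[[0,0,-1],0,-1],[[0,0,-1],0,-1]]';python3 -c "
from h import *
goal([.4303,-.1805,.12],0)"
```

```text
clock: 19.8
tcp_pos: [0.5738, 0.02, 0.1575]
orientation: [0.0, -0.694, 0.72, -0.0]
wrist_force: [0.2, 0.7, -1.1]
finger_gap: 0.0854
t 19.8 p [0.5738 0.02   0.1575] yaw -1.607 F [ 0.2  0.7 -1.1] gap 0.0854 j [-0.1   0.34 -0.1   1.13 -0.   -1.64]
units tx 10.28 ty 6.81 tz 1.87 turn -15.35
```

```bash
python3 - <<'E'
from h import *
t=cam("top");s=cam("side")
a=cv2.resize(t["color"][203:248,340:380],None,fx=10,fy=10,interpolation=cv2.INTER_CUBIC)
b=cv2.resize(s["color"][300:325,198:246],None,fx=8,fy=8,interpolation=cv2.INTER_CUBIC)
c=np.zeros((450,790,3),np.uint8);c[:450,:400]=a;c[:200,402:786]=b;cv2.imwrite("pics/clip1.png",c)
cv2.imwrite("pics/s4.png",cv2.resize(s["color"][120:300,220:320],None,fx=3.3,fy=3.3,interpolation=cv2.INTER_CUBIC))
E
```

```text
(no output)
```

View pics/clip1.png

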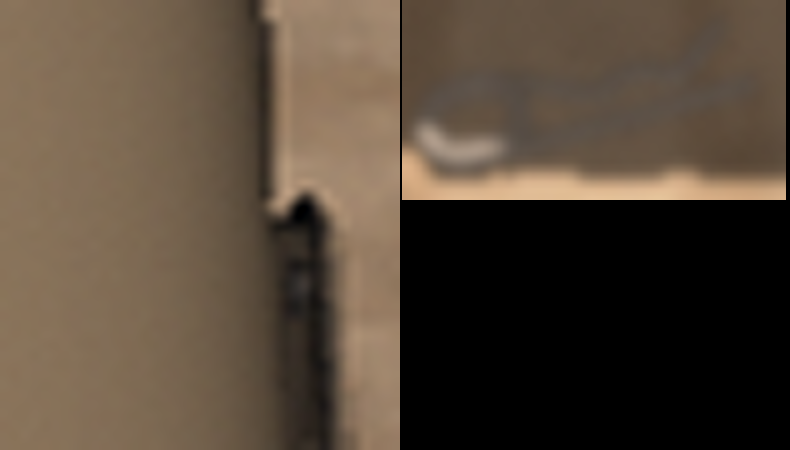

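View pics/s4.png

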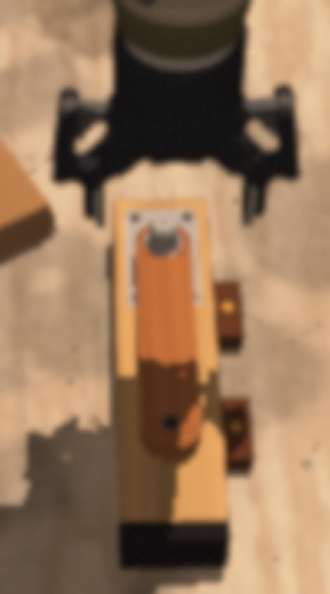

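```bash
python3 - <<'E'
from h import *
from scipy.optimize import least_squares
t,s=__import__("pickle").load(open("cal.pkl","rb"))
T=lambda x,y:(x/8-.45+335,y/8-.45+205)
S=lambda x,y:((x-420)/6-.42+190,y/6-.42+295)
obs=[(t,T(229,253),(0,0,.005),1),(t,T(190,48),(.0725,-.0095,.0025),1),(t,T(225,160),(None,-.0095,.0025),1),(t,T(210,110),(None,-.0095,.0025),1),
(s,S(523,123),(0,0,.005),1),(s,S(732,96),(.0725,-.0095,.0025),1),(s,S(650,118),(None,-.0095,.0025),1),(s,S(580,140),(None,-.0095,.0025),1),
(t,T(143,70),(.07,.012,.0025),.0),]
def w(p,c):
    return np.array([p[0]+np.cos(p[2])*c[0]-np.sin(p[2])*c[1],p[1]+np.sin(p[2])*c[0]+np.cos(p[2])*c[1],c[2]])
def f(p,v=False):
    r=[]
    for cm,px,c,k in obs:
        if k==0: continue
        if c[0] is None:
            a=proj(cm,w(p,(.02,)+c[1:]));b=proj(cm,w(p,(.07,)+c[1:]));n=np.array([-(b-a)[1],(b-a)[0]]);n/=np.linalg.norm(n);r.append(n@(np.array(px)-a))
        else: r+=list(proj(cm,w(p,c))-px)
    return np.array(r)
o=least_squares(f,[.43,-.18,.25]);print(o.x,f(o.x).round(2))
import cv2
for n,cm,(x0,y0,x1,y1),fn in [("a",t,(335,205,385,250),"pics/top0.png"),("b",s,(190,295,250,335),"pics/side0.png")]:
    k=8;im=cv2.resize(cv2.imread(fn)[y0:y1,x0:x1],None,fx=k,fy=k,interpolation=cv2.INTER_CUBIC)
    def P(c): q=(proj(cm,w(o.x,c))-[x0,y0]+.5)*k; return tuple(int(v) for v in q)
    cv2.line(im,P((.015,-.0095,.0025)),P((.073,-.0095,.0025)),(0,0,255),1)
    pts=np.array([P((.0125*np.cos(u),.0095*np.sin(u),.005)) for u in np.linspace(0,6.28,40)]);cv2.polylines(im,[pts],True,(0,255,0),1)
    cv2.imwrite(f"pics/fit_{n}.png",im)
E
```

```text
[ 0.42957903 -0.18040652  0.24460384] [ 0.07  0.26  0.3  -0.1  -0.23 -0.19 -0.04  0.14  0.19 -0.34  0.05  0.38]
```

View pics/fit_a.png

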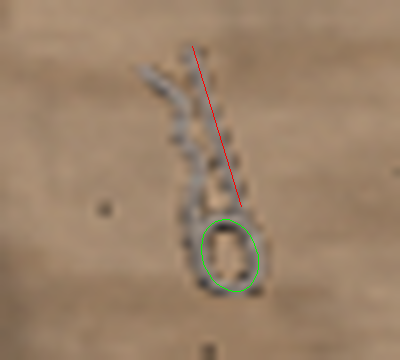

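View pics/fit_b.png

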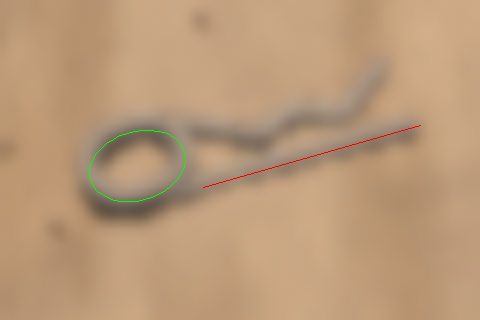

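```bash
python3 -m pendant '[[[0.86,0.57,0],0,-1],[[0.86,0.57,0],0,-1],[[0.86,0.57,0],0,-1],[[0.86,0.57,0],0,-1],[[0.86,0.57,0],0,-1],[[0.86,0.57,0],0,-1],[[0.86,0.57,0],0,-1],[[0.86,0.57,0],0,-1],[[0.86,0.57,0],0,-1],[[0.86,0.57,0],0,-1],[[0.86,0.57,0],0,-1],[[0.86,0.57,0],0,-1]]' 60;  python3 -m pendant '[[[0,0,0.5],1,0.2],[[0,0,0.5],1,0.2],[[0,0,0.5],1,0.2],[[0,0,0.5],1,0.2],[[0,0,0.5],1,0.2],[[0,0,0.5],1,0.2],[[0,0,0.5],1,0.2],[[0,0,0.5],1,0.2],[[0,0,0.5],1,0.2],[[0,0,0.5],1,0.2],[[0,0,0],1,0.2],[[0,0,0],1,0.2]]';python3 -c "
from h import *
goal([.4296,-.1804,.025],.245+np.pi)"
```

```text
clock: 21.4
tcp_pos: [0.4285, -0.1823, 0.1562]
orientation: [-0.0, -0.694, 0.72, -0.0]
wrist_force: [-0.1, -0.3, 0.9]
finger_gap: 0.0854
clock: 22.9
tcp_pos: [0.4288, -0.1817, 0.056]
orientation: [-0.0, -0.137, 0.991, 0.0]
wrist_force: [0.0, -0.1, 0.5]
finger_gap: 0.0343
t 22.9 p [ 0.4288 -0.1817  0.056 ] yaw -2.8675 F [ 0.  -0.1  0.5] gap 0.0343 j [-0.57  0.24 -0.52  0.82 -0.   -0.85]
units tx -0.06 ty 0.05 tz 1.55 turn 0.28
```

```bash
python3 -m pendant '[[[-0.06,0.05,0.6],0.28,0.2],[[0,0,0.6],0,0.2],[[0,0,0.6],0,0.2],[[0,0,0.2],0,0.2],[[0,0,0],0,0.2]]'; python3 - <<'E'
from h import *
goal([.4296,-.1804,.01],.245+np.pi)
s=cam("side");cv2.imwrite("pics/g5.png",cv2.resize(s["color"][270:345,170:270],None,fx=7,fy=7,interpolation=cv2.INTER_CUBIC))
E
```

```text
clock: 23.52
tcp_pos: [0.43, -0.1798, 0.0156]
orientation: [-0.0, -0.124, 0.992, 0.0]
wrist_force: [0.2, 0.4, -0.0]
finger_gap: 0.0347
t 23.52 p [ 0.43   -0.1798  0.0156] yaw -2.8926 F [ 0.2  0.4 -0. ] gap 0.0347 j [-0.57  0.29 -0.56  0.71 -0.   -0.82]
units tx 0.03 ty -0.02 tz 0.28 turn 0.04
```

View pics/g5.png

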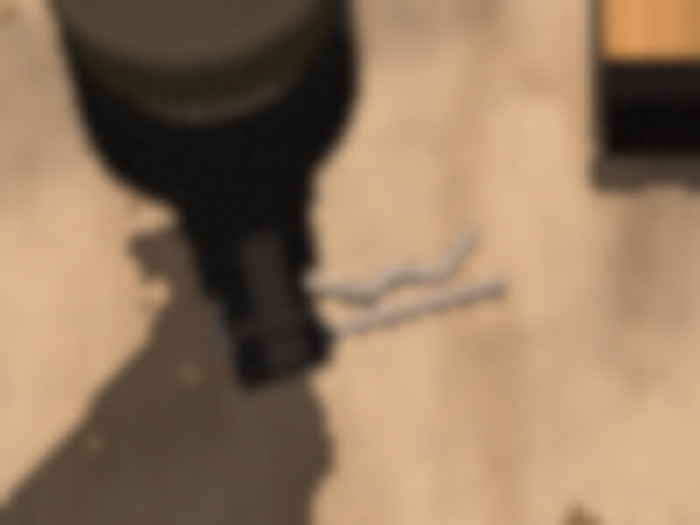

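```bash
for i in 1; do python3 -m pendant '[[[0.03,-0.02,0.2],0,0.2],[[0,0,0.2],0,0.2],[[0,0,0],0,0.2]]'; done; python3 -m pendant '[[[0,0,0.1],0,0.2],[[0,0,0],0,0.2]]'; python3 -m pendant '[[[0,0,0.1],0,0.2],[[0,0,0],0,0.2]]'
```

```text
clock: 23.95
tcp_pos: [0.4297, -0.1804, 0.0078]
orientation: [-0.0, -0.124, 0.992, 0.0]
wrist_force: [-0.1, -0.1, -0.3]
finger_gap: 0.034
clock: 24.2
tcp_pos: [0.4299, -0.1805, 0.006]
orientation: [-0.0, -0.124, 0.992, -0.0]
wrist_force: [-0.4, 1.0, -0.4]
finger_gap: 0.0338
clock: 24.45
tcp_pos: [0.4298, -0.1805, 0.004]
orientation: [-0.0, -0.124, 0.992, 0.0]
wrist_force: [0.1, 0.5, 0.3]
finger_gap: 0.0343
```

```bash
python3 -m pendant '[[[0,0,0],0,1],[[0,0,0],0,1],[[0,0,0],0,1],[[0,0,0],0,1]]' 60; python3 -m pendant '[[[0,0,-0.5],0,1],[[0,0,-1],0,1],[[0,0,-1],0,1],[[0,0,-1],0,1],[[0,0,0],0,1]]'; python3 - <<'E'
from h import *
st()
s=cam("side");cv2.imwrite("pics/g6.png",cv2.resize(s["color"][240:345,170:290],None,fx=6,fy=5.5,interpolation=cv2.INTER_CUBIC))
E
```

```text
clock: 24.95
tcp_pos: [0.43, -0.1806, 0.0044]
orientation: [0.0, -0.124, 0.992, -0.0]
wrist_force: [-1.1, -0.2, 5.0]
finger_gap: 0.0215
clock: 25.58
tcp_pos: [0.4311, -0.1813, 0.0756]
orientation: [0.001, -0.124, 0.992, -0.001]
wrist_force: [0.3, -0.5, -0.4]
finger_gap: 0.0213
t 25.57 p [ 0.4311 -0.1813  0.0756] yaw -2.8928 F [ 0.3 -0.5 -0.4] gap 0.0213 j [-0.57  0.22 -0.49  0.86 -0.   -0.82]
```

View pics/g6.png

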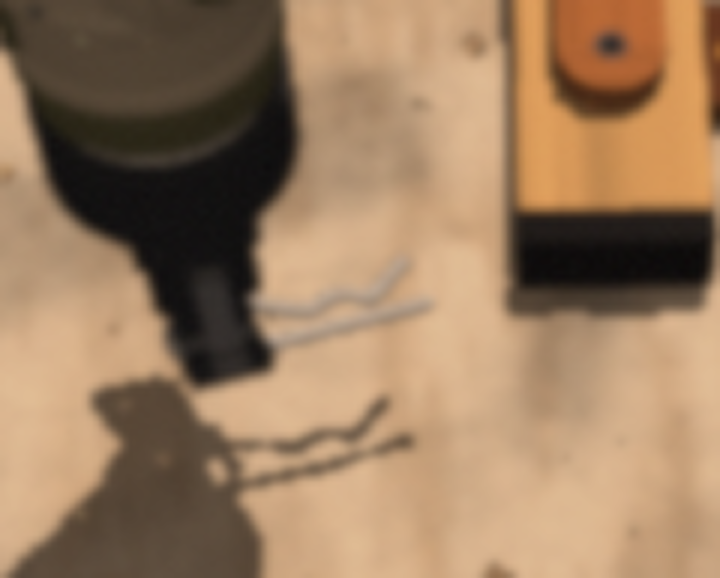

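```bash
python3 - <<'E'
from h import *
s=cam("side");t=cam("top")
a=cv2.resize(s["color"][175:215,248:290],None,fx=9,fy=9,interpolation=cv2.INTER_CUBIC)
b=cv2.resize(t["color"][165:200,245:285],None,fx=9,fy=9,interpolation=cv2.INTER_CUBIC)
g=lambda x:np.clip((x/255.)**.5*255,0,255).astype(np.uint8)
c=np.zeros((370,770,3),np.uint8);c[:360,:378]=g(a);c[:315,400:760]=g(b);cv2.imwrite("pics/pin7.png",c)
E
```

```text
(no output)
```

View pics/pin7.png

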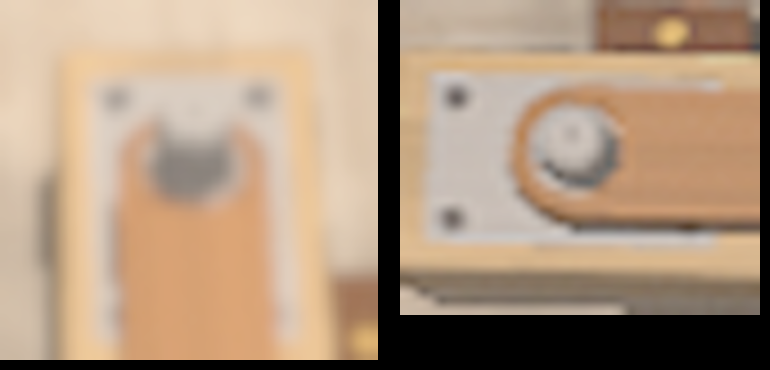

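```bash
python3 - <<'E'
from h import *
acc=[];bcc=[]
for i in range(3):
    acc.append(cam("side")["color"].astype(float));bcc.append(cam("top")["color"].astype(float))
s=np.mean(acc,0).mean(2);t=np.mean(bcc,0).mean(2)
A=s[184:204,260:280];B=t[172:190,254:274]
print(A.round().astype(int)[4:15]);
f=lambda x:cv2.resize(np.clip((x-40)*255/110,0,255).astype(np.uint8),None,fx=18,fy=18,interpolation=cv2.INTER_CUBIC)
c=np.zeros((360,740),np.uint8);c[:360,:360]=f(A);c[:324,380:740]=f(B);cv2.imwrite("pics/pin8.png",c)
E
```

```text
[[163 161 159 151 137 128 137 155 161 160 161 160 154 145 145 153 159 163
  166 165]
 [168 161 147 132 119 109 117 138 148 150 151 146 135 127 127 138 153 163
  168 167]
 [164 150 130 120 116 103 100 114 121 123 125 120 111 111 116 122 137 155
  166 168]
 [158 136 118 119 120  99  84  89  93  95  97  93  90 102 116 116 122 144
  162 168]
 [155 129 114 118 114  91  73  72  74  77  78  76  77  97 117 117 117 136
  158 165]
 [155 129 114 112 101  79  68  68  68  70  70  69  74  94 117 119 117 134
  158 164]
 [156 132 115 111  98  78  68  67  68  69  69  71  79  99 118 120 118 135
  157 163]
 [156 132 115 110 102  83  71  69  70  71  73  82  95 110 119 116 117 134
  155 163]
 [150 129 113 108 102  89  77  74  75  77  85 101 114 120 116 112 115 133
  153 162]
 [138 121 112 108 105  98  92  88  89  91 101 117 124 120 114 112 117 132
  152 162]
 [126 112 111 110 109 108 106 105 104 104 110 119 121 118 115 114 118 131
  151 162]]
```

View pics/pin8.png

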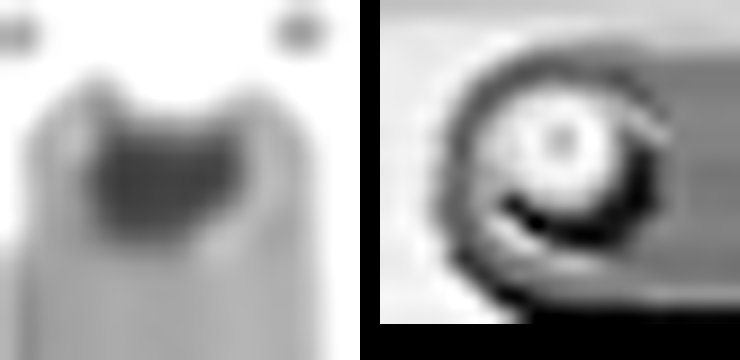

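```bash
cat >> h.py <<'E'
PIN=np.array([.5773,.0925]);LY=-.038;TIP=np.array([.073,-.0095])
def pose(r,thl,z=.0689,off=0):
    th=thl+LY;u=np.array([np.cos(th),np.sin(th)]);v=np.array([-u[1],u[0]])
    p=PIN-r*u-TIP[0]*u-(TIP[1]-off)*v
    return [p[0],p[1],z],th+np.pi
E
python3 -c "
from h import *
goal(*pose(.03,0,.09))"
```

```text
t 26.02 p [ 0.4296 -0.1803  0.0736] yaw -2.893 F [-0.5  0.8 -1.1] gap 0.0217 j [-0.57  0.22 -0.49  0.86 -0.   -0.82]
units tx -5.71 ty 13.32 tz -0.82 turn 2.74
```

```bash
python3 -m pendant '[[[0,0.5,-0.28],0.92,1],[[0,0.5,-0.27],0.91,1],[[0,0.5,-0.27],0.91,1],[[0,0.5,0],0,1]]'; python3 -c "
from h import *
goal(*pose(.03,0,.09))"
```

```text
clock: 26.52
tcp_pos: [0.4259, -0.1407, 0.0906]
orientation: [0.0, 0.019, 1.0, -0.0]
wrist_force: [0.3, 0.6, -0.7]
finger_gap: 0.0216
t 26.52 p [ 0.4259 -0.1407  0.0906] yaw 3.1041 F [ 0.3  0.6 -0.7] gap 0.0216 j [-0.5   0.17 -0.51  0.89 -0.   -0.46]
units tx -1.98 ty 12.41 tz 0.03 turn 0.00
```

```bash
python3 -m pendant '[[[-0.16,1,0],0,1],[[-0.16,1,0],0,1],[[-0.16,1,0],0,1],[[-0.16,1,0],0,1],[[-0.16,1,0],0,1],[[-0.16,1,0],0,1],[[-0.16,1,0],0,1],[[-0.16,1,0],0,1],[[-0.16,1,0],0,1],[[-0.16,1,0],0,1],[[-0.16,1,0],0,1],[[-0.16,1,0],0,1]]'; python3 -m pendant '[[[0,0.4,0.5],0,1],[[0,0,0.5],0,1],[[0,0,0],0,1]]'; python3 - <<'E'
from h import *
goal(*pose(.03,0,.0689))
s=cam("side");t=cam("top")
a=cv2.resize(s["color"][165:225,215:295],None,fx=9,fy=9,interpolation=cv2.INTER_CUBIC);cv2.imwrite("pics/s9.png",a)
b=cv2.resize(t["color"][165:235,230:310],None,fx=8,fy=8,interpolation=cv2.INTER_CUBIC);cv2.imwrite("pics/t9.png",b)
E
```

```text
clock: 28.02
tcp_pos: [0.4731, 0.0983, 0.09]
orientation: [-0.0, 0.018, 1.0, -0.0]
wrist_force: [0.1, 0.6, -0.2]
finger_gap: 0.0217
clock: 28.4
tcp_pos: [0.4722, 0.1049, 0.069]
orientation: [-0.002, 0.019, 1.0, -0.0]
wrist_force: [-0.2, 0.4, -1.1]
finger_gap: 0.0215
t 28.4 p [0.4722 0.1049 0.069 ] yaw 3.1033 F [-0.2  0.4 -1.1] gap 0.0215 j [ 0.05  0.26 -0.45  0.86 -0.    0.09]
units tx -0.13 ty 0.06 tz 0.00 turn -0.00
```

View pics/s9.png

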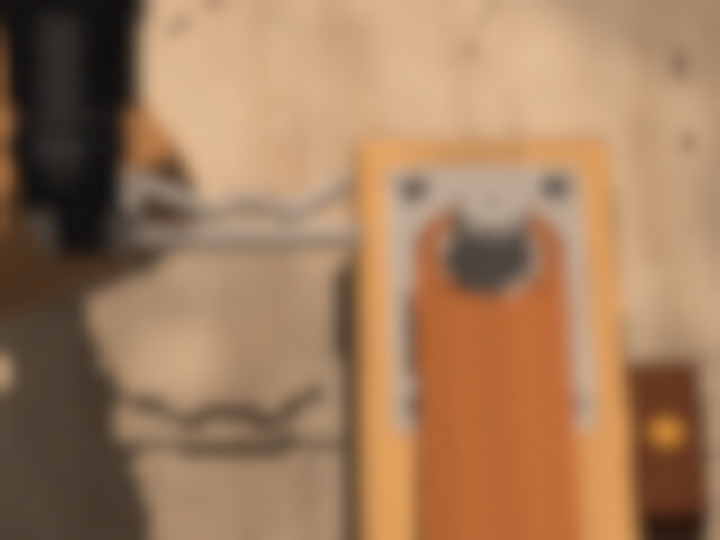

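View pics/t9.png

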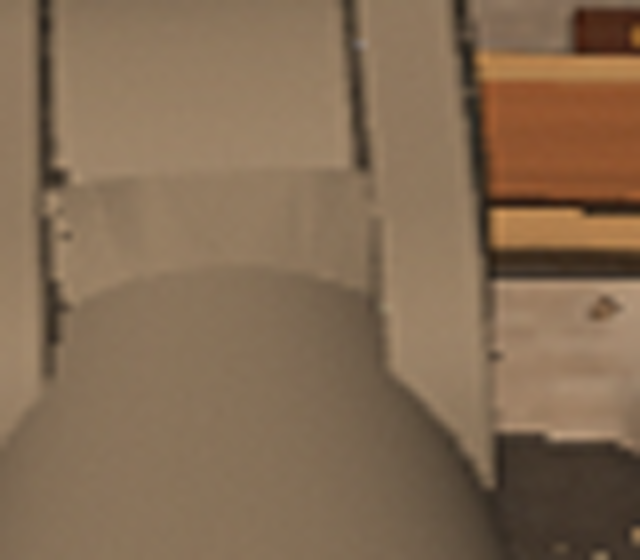

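```bash
python3 - <<'E'
from h import *
t,s=__import__("pickle").load(open("cal.pkl","rb"))
p,yaw=st();th=yaw-np.pi;u=np.array([np.cos(th),np.sin(th)]);v=np.array([-u[1],u[0]])
for x in(.073,.05,.03):
    q=p[:2]+x*u-.0095*v; print(x,((proj(s,[*q,.067])-[215,165]+.5)*9).round(0))
print("pintop",((proj(s,[*PIN,.079])-[215,165]+.5)*9).round(0),"pinc",((proj(s,[*PIN,.067])-[215,165]+.5)*9).round(0))
print("eye top",((proj(s,[*PIN,.058])-[215,165]+.5)*9).round(0))
E
```

```text
t 28.5 p [0.4732 0.1048 0.0701] yaw 3.1027 F [ 0.5 -0.  -0.7] gap 0.0218 j [ 0.05  0.26 -0.45  0.86 -0.    0.09]
0.073 [372. 239.]
0.05 [283. 240.]
0.03 [206. 241.]
pintop [495. 204.] pinc [494. 233.]
eye top [493. 255.]
```

```bash
python3 - <<'E'
from h import *
P=[]
for i in range(6):
    env.read_camera("side"); P.append(env.get_state()["tcp_pos"])
P=np.array(P);print(P.round(4)); print(P.mean(0).round(4))
goal(*pose(.03,0,.0689))
print(pose(.03,0,.0689))
E
```

```text
[[0.4735 0.1048 0.0704]
 [0.4737 0.1049 0.0706]
 [0.4739 0.105  0.0708]
 [0.4739 0.105  0.0708]
 [0.4739 0.1051 0.0708]
 [0.4739 0.1052 0.0708]]
[0.4738 0.105  0.0707]
t 28.8 p [0.4739 0.1052 0.0708] yaw 3.1029 F [ 0.6 -0.   0.2] gap 0.0215 j [ 0.05  0.26 -0.45  0.86 -0.    0.09]
units tx -0.04 ty 0.04 tz 0.09 turn -0.01
([np.float64(0.47473527017732803), np.float64(0.10590619992400112), 0.0689], 3.1035926535897933)
```

```bash
python3 -m pendant '[[[-0.04,0.04,0.09],0,1],[[-0.4,0,0],0,1],[[-0.4,0,0],0,1],[[0,0,0],0,1],[[0,0,0],0,1],[[0,0,0],0,1]]'; python3 -c "
from h import *
goal(*pose(.013,0))"; python3 -m pendant '[[[-0.1,0,0],0,1],[[0,0,0],0,1],[[-0.1,0,0],0,1],[[0,0,0],0,1]]'; python3 -m pendant '[[[-0.05,0,0],0,1],[[0,0,0],0,1]]'
```

```text
clock: 29.55
tcp_pos: [0.4901, 0.1056, 0.0686]
orientation: [-0.0, 0.019, 1.0, -0.0]
wrist_force: [1.0, 0.3, -0.8]
finger_gap: 0.0216
t 29.55 p [0.4901 0.1056 0.0686] yaw 3.1034 F [ 1.   0.3 -0.8] gap 0.0216 j [ 0.05  0.29 -0.41  0.87 -0.    0.09]
units tx -0.08 ty -0.01 tz -0.02 turn -0.00
clock: 30.05
tcp_pos: [0.4947, 0.1054, 0.0687]
orientation: [0.0, 0.019, 1.0, -0.0]
wrist_force: [0.3, 0.4, -0.3]
finger_gap: 0.0213
clock: 30.3
tcp_pos: [0.4955, 0.1053, 0.0687]
orientation: [0.0, 0.019, 1.0, -0.0]
wrist_force: [0.4, -0.4, -0.0]
finger_gap: 0.0215
```

```bash
python3 -m pendant '[[[-0.06,0,0],0,1],[[0,0,0],0,1]]';  python3 -m pendant '[[[-0.06,0,0],0,1],[[0,0,0],0,1]]';  python3 -m pendant '[[[-0.06,0,0],0,1],[[0,0,0],0,1]]'
```

```text
clock: 30.55
tcp_pos: [0.4967, 0.1053, 0.0687]
orientation: [0.0, 0.019, 1.0, -0.0]
wrist_force: [0.4, 0.2, -1.0]
finger_gap: 0.0219
clock: 30.8
tcp_pos: [0.4979, 0.1052, 0.0687]
orientation: [0.0, 0.019, 1.0, -0.0]
wrist_force: [-0.5, -0.3, -0.6]
finger_gap: 0.0219
clock: 31.05
tcp_pos: [0.4992, 0.1052, 0.0687]
orientation: [0.0, 0.019, 1.0, -0.0]
wrist_force: [-0.2, 0.1, -0.4]
finger_gap: 0.0217
```

```bash
python3 -m pendant '[[[-0.08,0,0],0,1],[[0,0,0],0,1]]';  python3 - <<'E'
from h import *
goal(*pose(.004,0))
s=cam("side")
a=cv2.resize(s["color"][165:225,215:295],None,fx=9,fy=9,interpolation=cv2.INTER_CUBIC);cv2.imwrite("pics/s10.png",a)
E
```

```text
clock: 31.3
tcp_pos: [0.5008, 0.1051, 0.0687]
orientation: [0.0, 0.019, 1.0, -0.0]
wrist_force: [-0.6, -0.3, -0.9]
finger_gap: 0.0218
t 31.3 p [0.5008 0.1051 0.0687] yaw 3.1033 F [-0.6 -0.3 -0.9] gap 0.0218 j [ 0.05  0.3  -0.39  0.88 -0.    0.09]
units tx 0.00 ty -0.01 tz -0.01 turn -0.00
```

View pics/s10.png

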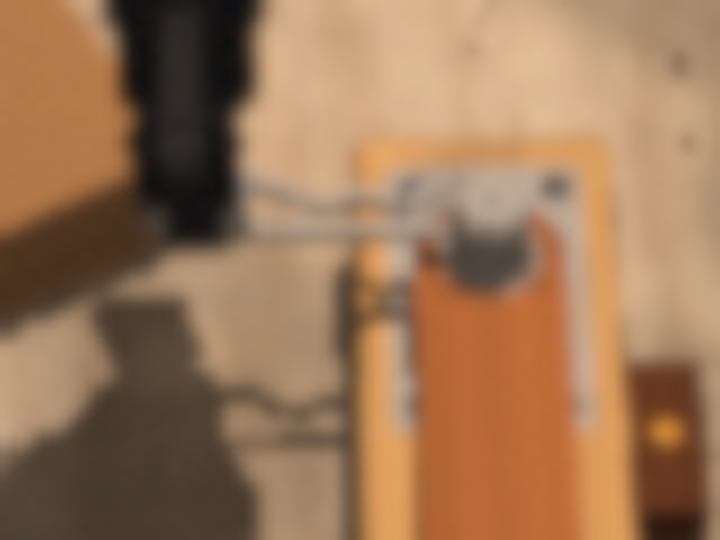

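```bash
python3 -m pendant '[[[-0.1,0,0],0,1],[[0,0,0],0,1]]';python3 -m pendant '[[[-0.1,0,0],0,1],[[0,0,0],0,1]]';python3 -m pendant '[[[-0.1,0,0],0,1],[[0,0,0],0,1]]'
```

```text
clock: 31.6
tcp_pos: [0.5028, 0.105, 0.0687]
orientation: [0.0, 0.019, 1.0, -0.0]
wrist_force: [0.8, 0.5, -1.0]
finger_gap: 0.0217
clock: 31.85
tcp_pos: [0.5049, 0.105, 0.0687]
orientation: [0.0, 0.019, 1.0, -0.0]
wrist_force: [0.5, -0.3, -0.7]
finger_gap: 0.0214
clock: 32.1
tcp_pos: [0.5068, 0.1049, 0.0687]
orientation: [0.0, 0.019, 1.0, -0.0]
wrist_force: [-0.9, -0.4, -0.3]
finger_gap: 0.0221
```

```bash
python3 -m pendant '[[[-0.15,0,0],0,1],[[-0.15,0,0],0,1],[[0,0,0],0,1]]';python3 -m pendant '[[[-0.1,0,0],0,1],[[-0.1,0,0],0,1],[[0,0,0],0,1]]';python3 - <<'E'
from h import *
goal(*pose(-.012,0))
s=cam("side")
a=cv2.resize(s["color"][165:225,215:295],None,fx=9,fy=9,interpolation=cv2.INTER_CUBIC);cv2.imwrite("pics/s11.png",a)
E
```

```text
clock: 32.48
tcp_pos: [0.5129, 0.1046, 0.0687]
orientation: [0.0, 0.019, 1.0, -0.0]
wrist_force: [-0.8, -0.7, -0.8]
finger_gap: 0.0213
clock: 32.85
tcp_pos: [0.5154, 0.1046, 0.0682]
orientation: [-0.001, 0.019, 1.0, -0.0]
wrist_force: [-4.8, 0.0, 1.6]
finger_gap: 0.0219
t 32.85 p [0.5154 0.1046 0.0682] yaw 3.1035 F [-4.8  0.   1.6] gap 0.0219 j [ 0.05  0.33 -0.35  0.89  0.    0.09]
units tx -0.06 ty -0.01 tz -0.03 turn -0.00
```

View pics/s11.png

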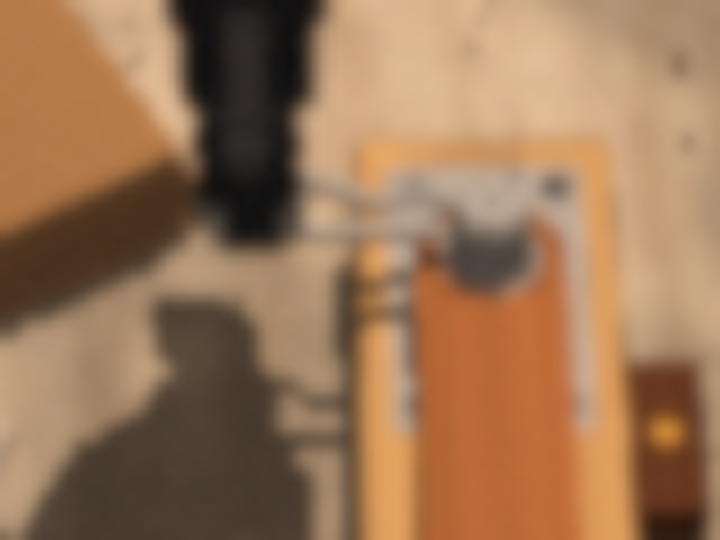

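```bash
python3 -m pendant '[[[-0.1,0,0],0,1],[[0,0,0],0,1]]' 80;python3 -m pendant '[[[-0.1,0,0],0,1],[[0,0,0],0,1]]';python3 -m pendant '[[[-0.1,0,0],0,1],[[0,0,0],0,1]]'; python3 -c "
from h import *
print(env.get_state().keys());goal(*pose(-.03,0))"
```

```text
clock: 33.15
tcp_pos: [0.5177, 0.1047, 0.0684]
orientation: [-0.001, 0.019, 1.0, 0.0]
wrist_force: [-4.5, 1.9, 0.4]
finger_gap: 0.0205
clock: 33.4
tcp_pos: [0.5193, 0.1047, 0.0683]
orientation: [-0.001, 0.019, 1.0, 0.0]
wrist_force: [-5.6, 0.2, 1.0]
finger_gap: 0.0207
clock: 33.65
tcp_pos: [0.5219, 0.1046, 0.0684]
orientation: [-0.001, 0.019, 1.0, 0.0]
wrist_force: [-4.0, 1.1, 0.5]
finger_gap: 0.0207
dict_keys(['clock', 'joint_pos', 'qvel', 'tau', 'tcp_pos', 'orientation', 'wrist_force', 'ft_torque', 'finger_gap'])
t 33.65 p [0.5219 0.1046 0.0684] yaw 3.1037 F [-4.   1.1  0.5] gap 0.0207 j [ 0.05  0.34 -0.34  0.9   0.    0.08]
units tx -0.64 ty -0.02 tz -0.02 turn 0.00
```

```bash
python3 -m pendant '[[[-0.1,0,0],0,1],[[0,0,0],0,1]]';python3 -m pendant '[[[-0.1,0,0],0,1],[[0,0,0],0,1]]';python3 -m pendant '[[[-0.1,0,0],0,1],[[0,0,0],0,1]]'
```

```text
clock: 33.9
tcp_pos: [0.525, 0.1045, 0.0687]
orientation: [0.0, 0.019, 1.0, 0.0]
wrist_force: [-2.9, 2.1, -0.2]
finger_gap: 0.0205
clock: 34.15
tcp_pos: [0.5275, 0.1043, 0.0689]
orientation: [0.001, 0.019, 1.0, 0.0]
wrist_force: [-0.8, 1.6, -0.8]
finger_gap: 0.0205
clock: 34.4
tcp_pos: [0.5301, 0.1041, 0.069]
orientation: [0.001, 0.019, 1.0, 0.0]
wrist_force: [0.8, 2.8, -0.6]
finger_gap: 0.0209
```

```bash
python3 -m pendant '[[[-0.1,0,0],0,1],[[0,0,0],0,1]]';python3 -m pendant '[[[-0.05,0,0],0,1],[[0,0,0],0,1]]'; python3 -c "
from h import *
goal(*pose(-.03,0))"
```

```text
clock: 34.65
tcp_pos: [0.5321, 0.1039, 0.0691]
orientation: [0.001, 0.019, 1.0, -0.0]
wrist_force: [1.9, 1.2, -1.4]
finger_gap: 0.0207
clock: 34.9
tcp_pos: [0.5322, 0.1039, 0.0689]
orientation: [0.001, 0.019, 1.0, -0.0]
wrist_force: [2.4, 1.6, -0.7]
finger_gap: 0.0207
t 34.9 p [0.5322 0.1039 0.0689] yaw 3.1033 F [ 2.4  1.6 -0.7] gap 0.0207 j [ 0.04  0.35 -0.31  0.9  -0.    0.08]
units tx -0.12 ty -0.01 tz 0.00 turn -0.00
```

```bash
python3 -m pendant '[[[-0.06,0,0],0,1],[[0,0,0],0,1]]';python3 -m pendant '[[[-0.06,0,0],0,1],[[0,0,0],0,1]]'
```

```text
clock: 35.15
tcp_pos: [0.5329, 0.1038, 0.0687]
orientation: [0.0, 0.019, 1.0, -0.0]
wrist_force: [1.6, 1.3, -1.0]
finger_gap: 0.021
clock: 35.4
tcp_pos: [0.534, 0.1037, 0.0686]
orientation: [-0.0, 0.019, 1.0, -0.0]
wrist_force: [0.6, 0.9, -1.9]
finger_gap: 0.0205
```

```bash
python3 -m pendant '[[[-0.05,0,0],0,1],[[0,0,0],0,1]]';python3 -m pendant '[[[-0.05,0,0],0,1],[[0,0,0],0,1]]'; python3 - <<'E'
from h import *
goal(*pose(-.03,0))
s=cam("side")
a=cv2.resize(s["color"][165:225,225:305],None,fx=9,fy=9,interpolation=cv2.INTER_CUBIC);cv2.imwrite("pics/s12.png",a)
E
```

```text
clock: 35.65
tcp_pos: [0.5345, 0.1037, 0.0685]
orientation: [-0.0, 0.019, 1.0, -0.0]
wrist_force: [-0.9, 0.3, 0.3]
finger_gap: 0.0206
clock: 35.9
tcp_pos: [0.5352, 0.1038, 0.0684]
orientation: [-0.001, 0.019, 1.0, -0.0]
wrist_force: [-2.2, 0.8, 0.1]
finger_gap: 0.0204
t 35.9 p [0.5352 0.1038 0.0684] yaw 3.1034 F [-2.2  0.8  0.1] gap 0.0204 j [ 0.04  0.36 -0.3   0.91  0.    0.08]
units tx 0.03 ty -0.01 tz -0.02 turn -0.00
```

View pics/s12.png

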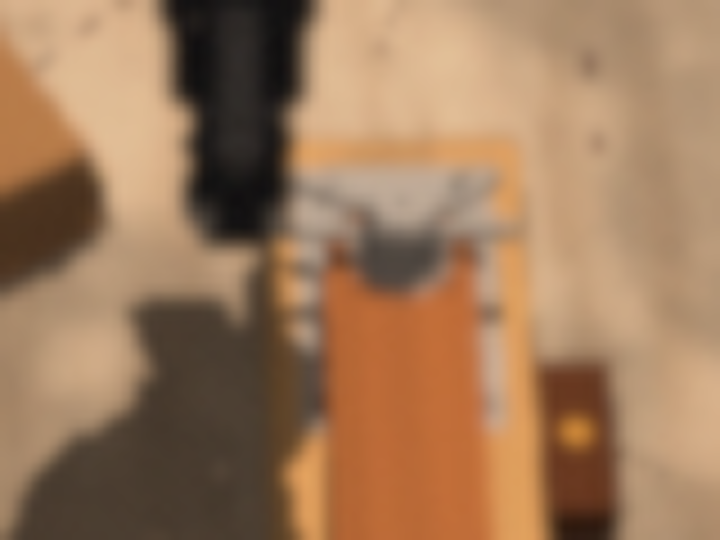

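```bash
python3 -m pendant '[[[0.04,0,0],0,1],[[0,0,0],0,0.4],[[0,0,0],0,0],[[0,0,0],0,-0.2],[[0,0,0],0,-0.2],[[0,0,-0.3],0,-0.2],[[0,0,-0.7],0,-0.2],[[0,0,-1],0,-0.2],[[0,0,-1],0,-0.2],[[0.5,0,-1],0,-0.2],[[1,0,-1],0,-0.2],[[1,0,-1],0,-0.2]]'; python3 -m pendant '[[[1,0.9,-1],0,-0.2],[[1,0.9,0],0,-0.2],[[0,1,0],0,-0.2],[[0,1,0],0,-0.2],[[0,1,0],0,-0.2],[[0,1,0],0,-0.2],[[0,1,0],0,-0.2],[[0,1,0],0,-0.2],[[0,1,0],0,-0.2],[[0,1,0],0,-0.2]]'; python3 - <<'E'
from h import *
st()
s=cam("side");t=cam("top")
a=cv2.resize(s["color"][165:225,225:305],None,fx=9,fy=9,interpolation=cv2.INTER_CUBIC);cv2.imwrite("pics/s13.png",a)
b=cv2.resize(t["color"][160:215,225:300],None,fx=10,fy=10,interpolation=cv2.INTER_CUBIC);cv2.imwrite("pics/t13.png",b)
E
```

```text
clock: 37.45
tcp_pos: [0.485, 0.1058, 0.1904]
orientation: [0.001, 0.019, 1.0, -0.0]
wrist_force: [0.3, -0.5, -0.1]
finger_gap: 0.0516
clock: 38.7
tcp_pos: [0.4528, 0.3044, 0.2086]
orientation: [-0.0, 0.019, 1.0, -0.0]
wrist_force: [-0.6, 0.8, 0.3]
finger_gap: 0.0515
t 38.7 p [0.4528 0.3044 0.2086] yaw 3.1034 F [-0.6  0.8  0.3] gap 0.0515 j [ 0.44  0.26 -0.08  1.23 -0.    0.48]
```

View pics/s13.png

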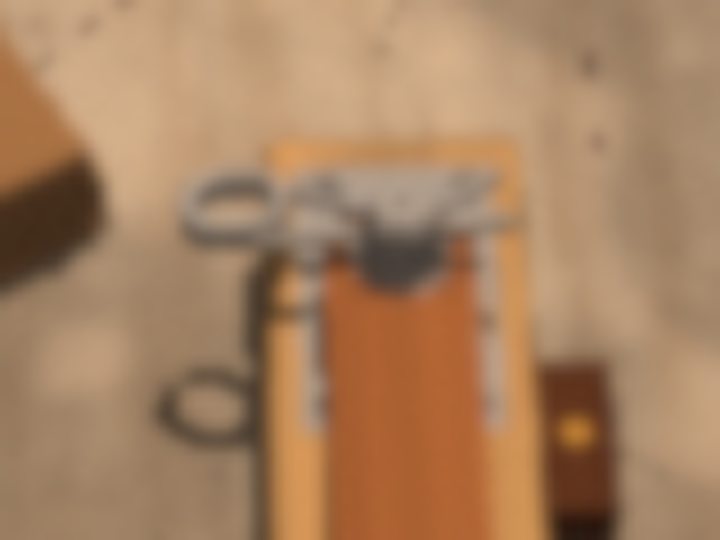

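View pics/t13.png

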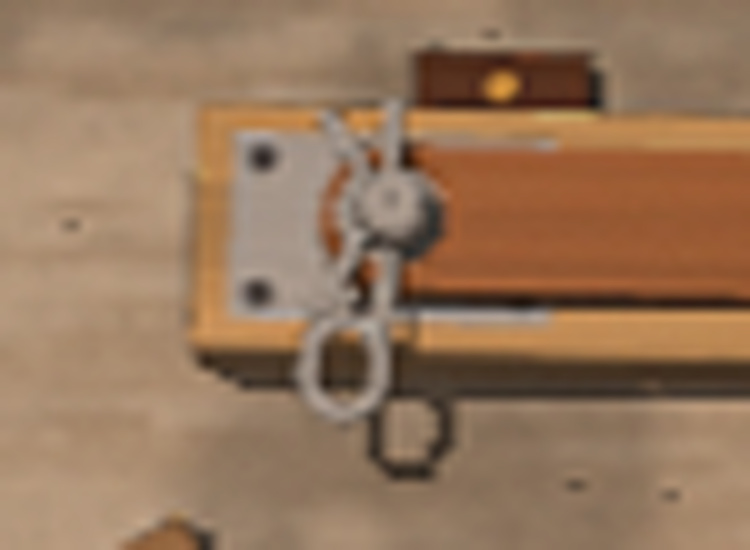

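```bash
python3 - <<'E'
from h import *
t,s=__import__("pickle").load(open("cal.pkl","rb"))
T=lambda x,y:(x/10-.45+225,y/10-.45+160)
e=ray(t,T(343,370),.0695);k=ray(t,T(393,103),.067);p=ray(t,T(391,205),.079)
th=-.038;u=np.array([np.cos(th),np.sin(th)])
print(e,k,p,"pin-eye along",(p-e)[:2]@u,"tip-pin",(k-p)[:2]@u,"tip-eye",(k-e)[:2]@u)
S=lambda x,y:(x/9-.45+225,y/9-.45+165)
e=ray(s,S(232,210),.0695);k=ray(s,S(518,222),.067);print("side tip-eye",(k-e)[:2]@u,"pin-eye",(PIN-e[:2])@u)
E
```

```text
[0.5331805  0.10664793 0.0695    ] [0.60648756 0.09270463 0.067     ] [0.57589821 0.09350388 0.079     ] pin-eye along 0.04318622851974647 tip-pin 0.0305976255580547 tip-eye 0.07378385407780116
side tip-eye 0.0741181133257628 pin-eye 0.04433370313619855
```

```bash
python3 -c "
from h import *
env.hand_in();st()"
```

```text
the job is handed in; nothing more can be done
the job is handed in; nothing more can be done
```

The strut's eye is over the pivot pin with the bar flat along the leg, and the spring cotter is through the cross hole and snapped home. I handed the job in just after 38.7 s on the robot's clock, against the 72 s limit, with the gripper open and well clear of everything.

- **Strut:** It went down the pin with side forces of about 2 N or less. The bottom contact came at the height expected for a strut flat on the leg, with up to 14 N on contact. The side view showed it lying along the leg.
- **Clip:** The tip met no resistance at the first angle tried, straight across the leg. The push rose to about 5.6 N as the bow rode up, dropped away and reversed as it snapped, then stiffened at the end stop. I backed off and let go.
- **Last checks:** The final pictures show the leg out of the far side of the pin and the bow closed round it. The pin's axis measures 43.2 mm from the clip's eye in the top view and 44.3 mm in the side view, against 43 mm for fully home. That is within the 2 mm calibration.
- **Not checked:** The bow's spread is not among the state's readings, so the snap rests on the forces and pictures. I also could not see the hole in the shaded pin before inserting the clip.

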